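Clamp a power module in the rack vise and unplug its test plug

ROBOT

A 6-joint arm with a two-finger parallel gripper is mounted at the origin on the work surface. World frame = base frame: x ahead of the robot, y to its left, z up, the work surface at z = 0. Lengths are in m, angles in degrees, forces in N, time in s.
With the tool pointing down it reaches from about 0.275 to 0.975 m from the base axis. Payload 8.4 kg.
Tool frame: the origin (TCP) lies where the fingers leave the gripper's body, on its centre line; the fingertips stand 88 mm ahead of it and the grasp point (between the pads) lies 69 mm ahead of it; z points along the fingers, y is the line along which they close (so a half turn about z gives the same grasp; the last joint's range is limited). The gripper opens to 92 mm and grips with 3 to 60 N. Pads are 20 mm wide; open, the fingers measure 128 mm over their backs; the gripper's body (75 mm by 189 mm) begins 69 mm behind the grasp point.
Start: joints at [-72.158, 20.225, 93.587, -0, 66.188, -0.138], TCP at [0.193, -0.594, 0.303] pointing down, gripper open.
Joint ranges: [-150.9, 150.9], [-52.94, 120.26], [3.33, 152.33], [-74.26, 254.26], [0, 154.13], [-172.89, 172.89]. Speed limits (degrees/s): [127.2, 127.2, 159.86, 180, 180, 180].

INTERFACE

Orientations are given as [roll, pitch, yaw] about the fixed x, y, z axes, in that order (R = Rz(yaw) Ry(pitch) Rx(roll)).
In Python, from rig import * gives the robot as it stands. The module is installed in compiled form; this text tells all that it offers.
- The arm moves only by the tool play_rows, never from a script. Its argument "deltas" is text: rows parted by semicolons, each of 7 numbers parted by spaces: the shift along the tool's x, y, z in units of 30 mm (1.0 is 30 mm), then the turn, a rotation vector about the tool's x, y, z in units of 5 degrees (1.0 is 5 degrees), then the finger opening in mm, from 0 to 91.9. A call has 1 to 12 rows; each row shifts and turns the commanded pose from where the row before left it, along the tool's axes as they then stand; what a row does not reach is not made up. A row lasts 1/12 s, in which the tool goes at most 41.7 mm and 7.16 degrees, less where a joint would pass 70% of its speed; a pose out of reach is approached as far as the arm can. A call is refused whole if a number of a shift passes 1 or a number of a turn 1, either way. A call with a gripper value outside its range is refused whole. The fingers move at their own pace and stop on an object; the grip force is fixed at half the most. Time passes only in rows, so rows that do not move let the fingers close. It gives the time, the measured TCP pose, the force, the opening and the grip force at its end, in the units of the state.
- read_state(): the state, without advancing time (a new reading comes with each control period).
- capture(name): name is "scene" or "top"; returns the picture (420x560x3 uint8, blue, green, red); there is no depth.
- camera_params(name): a dict with "mtx" (3x3 intrinsics, pixels), "world_from_camera" (4x4, takes a point from camera to world coordinates). Camera axes: x right, y down, z forward; pixel columns grow to the right and rows downward; lengths in m; the calibration is good to about 2 mm. A picture is of the moment at which its call begins. camera_params takes no time and is no camera call.
- finish_job(): hands the job in; it is judged then, once.
Trained networks look in the newest picture that a camera, given by its name, has taken for a name from the list of things; names that differ only in an ending like _2 or _b are one class to them, and where a whole thing is asked for, a point or a joint stands for the part that bears it (a point fixed in the world has none). Each returns a list of dicts, best first, with "score" (0 to 1); they miss things now and then, are a little off and sometimes report something else, mostly with a low value. They report only what shows in the picture. A call takes as long as a camera call.
- look_for(camera, label): "point" ([x, y, z] in m, in world coordinates, good to about 4 mm: the middle of the surface that is visible of it).
- masks_of(camera, label): "mask" (420x560 bool, what is visible of it).
The state is a dict: "time_s": time; "joint_positions": joint angles; "qd": joint speeds; "joint_torque": joint torques, N m; "tcp_pos": TCP position; "orientation": TCP orientation; "force": force on the tool from outside, world axes, zero at the start; "wrist_torque": the same for the moment, N m; "finger_gap": finger opening in m; "grip_force": force on a finger pad.
Only numpy, scipy, OpenCV 4.12 (cv2) and the standard library are available. Lean on these libraries where they do the work, as an engineer would, in place of code of your own. Each camera call takes 0.05 s, during which the arm holds its last target. There are 200 camera calls.

TASK

The power module lying loose in the bench vise has to be held down before its stiff test plug can be pulled. Turn the vise's crank clockwise until the sliding jaw has pushed the module home against the fixed jaw and its sprung face is squeezed back about half way (never bottomed), then pull the test plug up out of the module and set it down in the low black tray, letting go only when it rests on the tray. Leave the module clamped, and do not knock over the bottle or shift the spare module.

Things in the scene. Friction and masses are not known exactly. Their poses are not given: they have to be found in the camera images.
- vise: Grey and steel rack vise fixed to the bench, 340 mm long (its x, -190 to +150 mm), 120 mm wide (its y); origin on the bench under its bed, z up. Bed top 30 mm high. Crank gearbox at the -x end (58 mm high), fixed jaw at the +x end: face at x = 125 mm, 100 mm wide, jaw top 50 mm high, with a lip that reaches 6 mm over the module's edge, 2.5 mm above it. The moving jaw slides along +x.
- crank (a joint): Angle of the crank on the gearbox, rad, 0 to 6.9, growing clockwise seen from above. It moves the jaw 12 mm per rad towards the fixed jaw, starts between 0 and 1.0 and stays where it is left (4 N at the knob to turn it, up to 8 N when clamping). With the module home the sprung face meets it at 5.4 rad; 5.9 rad squeezes the face by 6 mm.
- crank_axis (a point): Point on the crank's upright axis, 100 mm above the bench.
- knob (a point): Middle of the crank's black upright knob: a round post 22 mm in diameter, 70 to 115 mm above the bench, 60 mm from the crank's axis; this point is 93 mm above the bench. The steel crank arm spans 62 to 70 mm height. Nothing else in the knob's circle is higher than 70 mm.
- jaw (a joint): Travel of the moving jaw along the vise's +x, m, 0 to 0.084 (12 mm per radian of crank).
- face (a joint): How far the moving jaw's sprung steel face plate is pushed back into the jaw, m: 0 free, 0.012 bottomed; 2.2 N per mm. The gap seen between plate and jaw block is 12 mm minus this.
- face_front (a point): Centre of the sprung face's clamping surface (100 mm wide along the vise's y, 18 mm high, with a lip on top that reaches 6 mm over the module's edge).
- module: Power module loose on the vise bed: board 90 (its x, along the vise) x 110 x 12 mm, 0.35 kg, with capacitors, transformer and heatsink up to 18 mm above the board, and a grey socket in the middle, 27 x 44 mm, 18 mm above the board. Origin under the board's centre, z up. Home against the fixed jaw its origin is at x = 80 mm in the vise frame.
- plug: Black test plug in the module's socket: housing 24 (its x) x 42 (its y) x 43 mm high over a blade 12 x 30 mm, 19 mm long, inside the socket; 62 mm tall in all, 70 g. Origin at the blade's lower end, which rests on the board, z up. Take it across the 24 mm. A sprung detent holds it with about 10 N.
- plug_grip (a point): Point on the plug's axis 45 mm above its lower end, a good height to grip it: 87 mm above the bench while plugged in, when the housing spans 61 to 104 mm above the bench.
- tray: Low black open tray fixed to the bench, 110 (x) x 130 (y) x 25 mm outside, walls 4 mm, floor about 4 mm; origin under its centre. It may be on the left or the right of the vise; a taller grey divided bin is on the other side.
- bottle: White bottle with black cap, 48 mm in diameter, 140 mm tall, standing behind the vise; origin under its base. A bystander.
- spare: Spare module like the other, without plug, lying on the bench to the right; origin under the board's centre. A bystander.

How it is judged:
By the outcome, as a careful person would: the job done as asked, in the order asked, and still so for the second after the job is handed in, with the robot touching nothing.
It also fails if it takes over 61 s, if anything falls off the work surface, if the arm or the gripper's body presses on something with over 40 N, if the wrist force passes 120 N, or if a joint passes its speed limit or range.

## Working session

There is one attempt and no reset: what is moved stays moved. The work goes in short steps, Python scripts to look and compute and a tool call to move; the robot and the scene stay as the last step left them, time stands still between calls to the robot, and variables do not carry over. Pictures are saved under pics/ and viewed, at most 10 in all, crops included, and the job is handed in when it is done.

Besides the shell and the picture viewer there is one more tool, called in YAML: its name, and indented under it one key for each argument. play_rows: Moves the arm, as the interface text tells. Its arguments: {"type":"object","properties":{"deltas":{"type":"string"}},"required":["deltas"]}

```bash
mkdir -p pics; python3 - <<'E'
from rig import *
import cv2,numpy as np
for c in ["scene","top"]:
    im=capture(c); cv2.imwrite(f"pics/{c}0.png",im)
    p=camera_params(c); print(c,np.round(p["mtx"],1).tolist(),np.round(p["world_from_camera"],3).tolist())
    for l in ["vise","knob","crank_axis","face_front","module","plug","plug_grip","tray","bottle","spare"]:
        r=look_for(c,l); print(l,[(np.round(d["point"],3).tolist(),round(d["score"],2)) for d in r[:2]])
print(read_state())
E
```

```text
scene [[394.3, 0.0, 279.0], [0.0, 394.3, 204.0], [0.0, 0.0, 1.0]] [[-0.777, 0.401, -0.486, 1.085], [0.63, 0.479, -0.612, 0.624], [-0.012, -0.781, -0.624, 0.723], [0.0, 0.0, 0.0, 1.0]]
vise [([0.572, 0.016, 0.033], 0.56)]
knob [([0.526, -0.148, 0.072], 0.48), ([0.508, -0.379, 0.011], 0.38)]
crank_axis [([0.574, 0.014, 0.037], 0.72)]
face_front []
module [([0.574, 0.124, 0.041], 0.78), ([0.574, 0.015, 0.037], 0.54)]
plug [([0.56, 0.122, 0.093], 0.76)]
plug_grip []
tray [([0.509, -0.379, 0.011], 0.84)]
bottle [([0.781, 0.027, 0.086], 0.9)]
spare [([0.671, -0.319, 0.013], 0.57)]
top [[448.3, 0.0, 282.8], [0.0, 448.3, 213.8], [0.0, 0.0, 1.0]] [[0.028, -0.998, 0.063, 0.568], [-0.999, -0.029, -0.018, 0.018], [0.02, -0.062, -0.998, 1.084], [0.0, 0.0, 0.0, 1.0]]
vise [([0.553, -0.018, 0.032], 0.87)]
knob [([0.541, -0.128, 0.069], 0.61), ([0.665, -0.328, 0.016], 0.27)]
crank_axis [([0.552, -0.021, 0.031], 0.7), ([0.556, 0.017, 0.051], 0.48)]
face_front [([0.558, 0.018, 0.05], 0.75), ([0.763, 0.012, 0.094], 0.27)]
module [([0.558, 0.107, 0.044], 0.6)]
plug [([0.553, 0.108, 0.106], 0.52)]
plug_g
[... 177 characters left out ...]
76)]
{'time_s': 1.1, 'joint_positions': array([-7.21568621e+01,  2.02242261e+01,  9.35849687e+01,  9.08614219e-04,
        6.61868829e+01, -1.37815864e-01]), 'qd': array([ 0.04191286,  0.04202038,  0.02655419, -0.07301727, -0.05306465,
        0.07114891]), 'joint_torque': array([-9.80469194e-04, -5.93778992e+01, -3.34575176e+01,  6.94096112e-02,
        1.55439950e-02, -1.40503097e-06]), 'tcp_pos': array([ 0.19294663, -0.5944993 ,  0.30271053]), 'orientation': array([ 1.79996076e+02, -8.21849776e-04,  1.79805870e+01]), 'force': array([-0.79555538,  0.86509071,  0.53778523]), 'wrist_torque': array([-0.01222901, -0.01692376, -0.06095215]), 'grip_force': 0.0, 'finger_gap': 0.09238017133988335}
```

```bash
python3 -c "
import cv2
a=cv2.imread('pics/top0.png');cv2.imwrite('pics/t.png',cv2.resize(a,(800,600)))
a=cv2.imread('pics/scene0.png');cv2.imwrite('pics/s.png',cv2.resize(a,(800,600)))"
```

```text
(no output)
```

View pics/t.png

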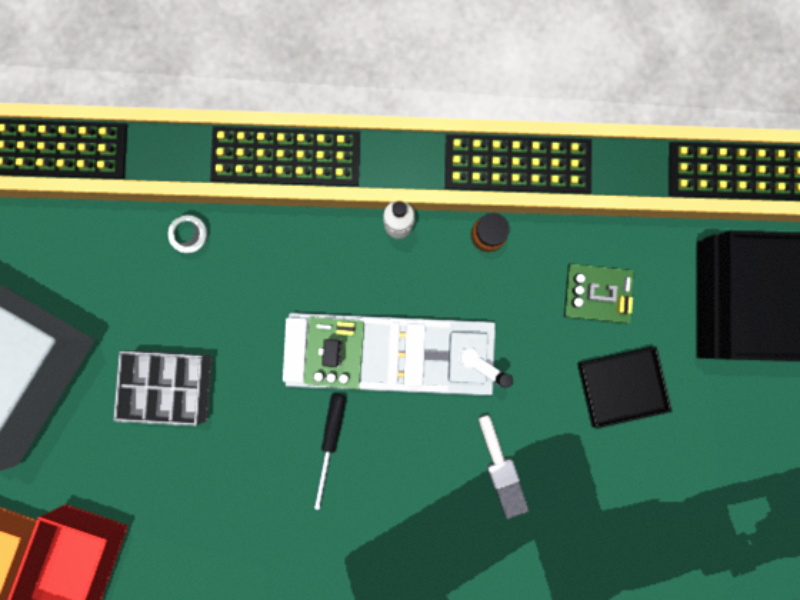

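View pics/s.png

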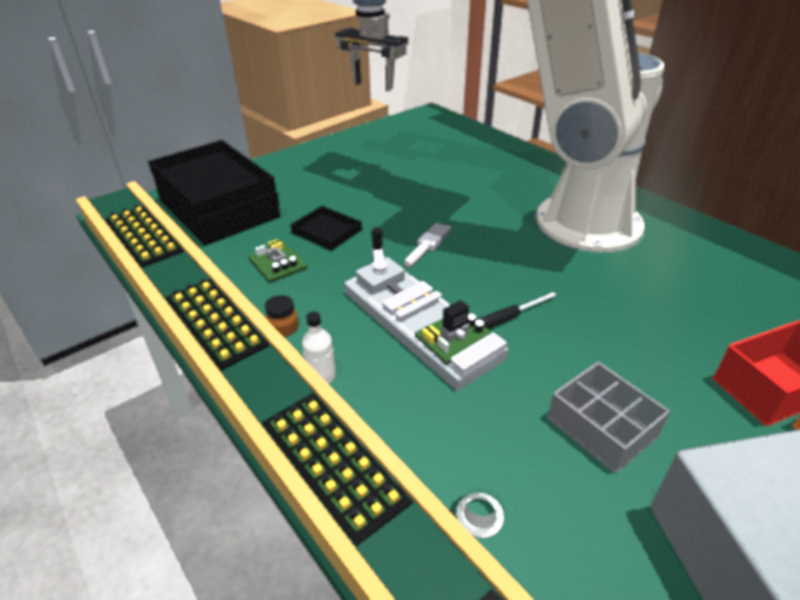

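The top view shows the vise from (285,350) to (495,350) in the 800x600 picture, +x to the left. The crank hub is at (468,355), the knob at (506,380), the plug at (333,351) and the tray at (625,386). Next I'll enlarge it.

```bash
cat > h.py <<'E'
from rig import *
import cv2,numpy as np
def ray(c,u,v,z):
    p=camera_params(c);T=p["world_from_camera"];d=T[:3,:3]@np.linalg.solve(p["mtx"],[u,v,1]);o=T[:3,3]
    return np.round(o+d*(z-o[2])/d[2],4)
def proj(c,P):
    p=camera_params(c);q=np.linalg.inv(p["world_from_camera"])@np.append(P,1);q=p["mtx"]@q[:3];return np.round(q[:2]/q[2],1)
E
python3 - <<'E'
from h import *
a=cv2.imread('pics/top0.png')[205:290,190:370]
cv2.imwrite('pics/crop1.png',cv2.resize(a,None,fx=4.4,fy=4.4,interpolation=cv2.INTER_CUBIC))
for c,l in [("top","knob"),("scene","knob"),("top","plug"),("scene","plug"),("top","tray"),("top","crank_axis"),("top","vise"),("top","module"),("top","spare")]:
    for r in masks_of(c,l)[:1]:
        m=r["mask"].astype(np.uint8);pts=cv2.findNonZero(m)
        print(c,l,round(r["score"],2),m.sum(),cv2.boundingRect(pts),cv2.minAreaRect(pts))
E
```

```text
top knob 0.88 374 (322, 244, 37, 27) ((340.3089599609375, 257.4924011230469), (40.481590270996094, 11.661666870117188), 31.328691482543945)
scene knob 0.18 702 (174, 167, 41, 31) ((193.62196350097656, 182.40245056152344), (31.70327377319336, 28.267452239990234), 51.34019470214844)
top plug 0.61 223 (225, 237, 13, 20) ((231.0, 246.5), (19.0, 12.0), 90.0)
scene plug 0.75 292 (309, 210, 18, 21) ((317.5, 220.0), (20.0, 17.0), 90.0)
top tray 0.61 2714 (405, 243, 64, 57) ((436.5285339355469, 270.4253845214844), (48.49069595336914, 57.843101501464844), 77.19573211669922)
top crank_axis 0.97 5630 (199, 219, 160, 56) ((278.5721740722656, 247.41238403320312), (160.37985229492188, 53.0815544128418), 2.602562189102173)
top vise 0.86 5746 (197, 219, 162, 57) ((278.2123718261719, 247.68429565429688), (161.3836669921875, 52.54784393310547), 2.6630008220672607)
top module 0.69 1634 (212, 221, 43, 51) ((233.18032836914062, 246.51641845703125), (39.20197677612305, 48.43661880493164), 5.194429397583008)
top spare 0.85 1736 (394, 185, 50, 41) ((418.7011413574219, 205.13821411132812), (46.835693359375, 37.78142547607422), 5.440331935882568)
```

View pics/crop1.png

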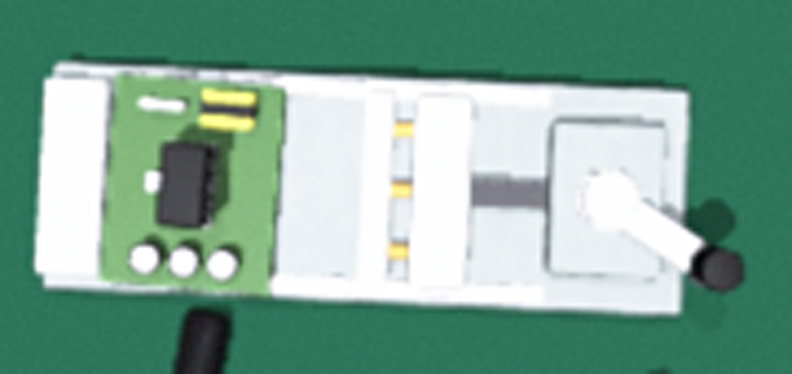

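The crop (4.4x, offset 190,205) shows the knob top at about (720,268), the hub at (608,200), the plug top at (186,184), and the bed's corners at (57,64), (690,92), (681,314) and (45,288).

```bash
python3 - <<'E'
from h import *
P=lambda x,y:(190+(x+.5)/4.4-.5,205+(y+.5)/4.4-.5)
R=lambda x,y,z:ray("top",*P(x,y),z)
k=R(720,268,.115);a=R(608,200,.078)
print("knob",k,"axis",a,np.linalg.norm((k-a)[:2]))
c=[R(57,64,.03),R(690,92,.03),R(681,314,.03),R(45,288,.03)]
print(c)
for i in range(4): d=c[(i+1)%4]-c[i];print(np.linalg.norm(d),np.degrees(np.arctan2(d[1],d[0])))
o=sum(c)/4;print("bed mid",o)
e=(c[0]+c[3]-c[1]-c[2])[:2];e/=np.linalg.norm(e);n=np.array([-e[1],e[0]]);print("yaw",np.degrees(np.arctan2(e[1],e[0])))
org=o[:2]+.02*e
print("origin",org)
f=lambda p:np.round([(p[:2]-org)@e,(p[:2]-org)@n],4)
print("knob",f(k),"axis",f(a))
pl=R(186,184,.104);print("plug",pl,f(pl))
for n_,q in dict(gboxR=(665,190,.058),gboxL=(549,200,.058),jawtopR=(470,195,.05),jawtopL=(412,195,.05),plateL=(362,190,.05),modR=(280,190,.042),modL=(112,180,.042),fix=(105,180,.05),fixL=(40,180,.05)).items(): print(n_,f(R(*q)))
t=[ray("top",*x,.025) for x in cv2.boxPoints(((436.5,270.4),(48.5,57.8),77.2))];print("tray",t,sum(t)/4)
m=masks_of("scene","plug")[0]["mask"]
print(proj("scene",np.append(pl[:2],.104)),proj("scene",k),[proj("scene",np.append(org+e*x+n*y,.03)) for x,y in((-.19,-.06),(-.19,.06),(.15,.06),(.15,-.06))])
E
```

```text
knob [ 0.5221 -0.1546  0.115 ] axis [ 0.5533 -0.1033  0.078 ] 0.06004273478115399
[array([0.6166, 0.1869, 0.03  ]), array([ 0.6115, -0.1519,  0.03  ]), array([ 0.4931, -0.1493,  0.03  ]), array([0.4978, 0.1885, 0.03  ])]
0.33883838330389904 -90.86241560613888
0.11842854385662274 178.74201783374474
0.337832695279779 89.20286326614806
0.11881077392223317 -0.7716136787360114
bed mid [0.55475 0.01855 0.03   ]
yaw 89.17017532033034
origin [0.55503965 0.0385479 ]
knob [-0.1936  0.0301] axis [-0.1419 -0.0003]
plug [0.5557 0.1091 0.104 ] [0.0706 0.0004]
gboxR [-0.1738 -0.0065]
gboxL [-0.1136  0.0013]
jawtopR [-0.0729  0.0006]
jawtopL [-0.0426  0.0018]
plateL [-0.0163  0.0003]
modR [0.0268 0.0023]
modL [0.1152 0.0008]
fix [0.1178 0.0008]
fixL [0.1515 0.0022]
tray [array([ 0.5502, -0.2881,  0.025 ]), array([ 0.5842, -0.4224,  0.025 ]), array([ 0.4734, -0.4484,  0.025 ]), array([ 0.44  , -0.3147,  0.025 ])] [ 0.51195 -0.3684   0.025  ]
[317.9 214.4] [263.1 161. ] [array([239.8, 197.3]), array([272.8, 182. ]), array([355.8, 243.3]), array([320.4, 265.9])]
```

play_rows:
  deltas: "0.75 -0.53 0 0 0 -1 91.9;0.75 -0.53 0 0 0 1 91.9;0.75 -0.53 0 0 0 0 91.9;0.75 -0.53 0 0 0 0 91.9;0.75 -0.53 0 0 0 0 91.9;0.75 -0.53 0 0 0 0 91.9;0.75 -0.53 0 0 0 0 91.9;0.75 -0.53 0 0 0 0 91.9;0.75 -0.53 0 0 0 0 91.9;0.75 -0.53 0 0 0 0 91.9"

```text
time_s: 2.43
tcp_pos: [0.3565, -0.3713, 0.3028]
orientation: [180.0, -0.0, 18.0]
force: [0.3, 0.5, 0.3]
finger_gap: 0.0919
grip_force: 0.0
```

play_rows:
  deltas: "0.75 -0.53 0 0 0 0 91.9;0.75 -0.53 0 0 0 0 91.9;0.75 -0.53 0 0 0 0 91.9;0.75 -0.53 0 0 0 0 91.9;0.75 -0.53 0 0 0 0 91.9;0.75 -0.53 0 0 0 0 91.9;0.75 -0.53 0 0 0 0 91.9;0.75 -0.53 0 0 0 0 91.9;0.75 -0.53 0 0 0 0 91.9;0.75 -0.53 0 0 0 0 91.9"

```text
time_s: 3.27
tcp_pos: [0.5215, -0.1505, 0.3028]
orientation: [180.0, -0.0, 18.0]
force: [0.1, 0.3, 0.4]
finger_gap: 0.0921
grip_force: 0.0
```

play_rows:
  deltas: "0 0 0 0 0 -1 91.9;0 0 0 0 0 -1 91.9;0 0 0 0 0 -1 91.9;0 0 0 0 0 -1 91.9;0 0 0 0 0 -1 91.9;0 0 0 0 0 -1 91.9;0 0 0 0 0 -1 91.9;0 0 0 0 0 -1 91.9;0 0 0 0 0 -1 91.9;0 0 0 0 0 -1 91.9;0 0 0 0 0 -1 91.9;0 0 0 0 0 -1 91.9"

```text
time_s: 4.27
tcp_pos: [0.5208, -0.1518, 0.3027]
orientation: [180.0, 0.0, 78.2]
force: [-0.2, 0.5, -0.2]
finger_gap: 0.0919
grip_force: 0.0
```

play_rows:
  deltas: "0 0 0 0 0 -1 91.9;0 0 0 0 0 -1 91.9;0 0 0 0 0 -1 91.9;0 0 0 0 0 -1 91.9;0 0 0 0 0 -1 91.9;0 0 0 0 0 -1 91.9;0 0 0 0 0 -1 91.9;0 0 0 0 0 -1 91.9;0 0 0 0 0 -1 91.9;0 0 0 0 0 -1 91.9;0 0 0 0 0 -1 91.9;0 0 0 0 0 -1 91.9"

```text
time_s: 5.27
tcp_pos: [0.5208, -0.1518, 0.3027]
orientation: [180.0, 0.0, 138.2]
force: [-0.1, -0.3, 0.2]
finger_gap: 0.0915
grip_force: 0.0
```

play_rows:
  deltas: "0 0 0 0 0 -1 91.9;0 0 0 0 0 -1 91.9;0 0 0 0 0 -1 91.9;0 0 0 0 0 -1 91.9;0 0 0 0 0 -1 91.9;0 0 0 0 0 -1 91.9;0 0 0 0 0 -1 91.9;0 0 0 0 0 -1 91.9;0 0 0 0 0 -1 91.9;0 0 0 0 0 -1 91.9;0 0 0 0 0 -1 91.9;0 0 0 0 0 -1 91.9"

```text
time_s: 6.27
tcp_pos: [0.5208, -0.1518, 0.3028]
orientation: [-180.0, 0.0, -161.8]
force: [-1.0, 0.3, 1.1]
finger_gap: 0.0921
grip_force: 0.0
```

play_rows:
  deltas: "0 0 0 0 0 -1 91.9;0 0 0 0 0 -1 91.9;0 0 0 0 0 -1 91.9;0 0 0 0 0 -1 91.9;0 0 0 0 0 -1 91.9;0 0 0 0 0 -1 91.9;0 0 0 0 0 0 91.9;0 0 0 0 0 0 91.9"

```text
time_s: 6.93
tcp_pos: [0.5208, -0.1518, 0.3027]
orientation: [-180.0, 0.0, -132.2]
force: [-0.4, 0.6, 0.6]
finger_gap: 0.0916
grip_force: 0.0
```

play_rows:
  deltas: "0.04 -0.095 0.7 0 0 0 91.9;0 0 0.7 0 0 0 91.9;0 0 0.7 0 0 0 91.9;0 0 0.7 0 0 0 91.9;0 0 0.7 0 0 0 91.9;0 0 0.7 0 0 0 91.9;0 0 0.39 0 0 0 91.9;0 0 0 0 0 0 91.9;0 0 0 0 0 0 91.9"

```text
time_s: 7.68
tcp_pos: [0.5221, -0.1545, 0.1649]
orientation: [180.0, -0.0, -132.1]
force: [-0.0, 0.0, -0.6]
finger_gap: 0.0919
grip_force: 0.0
```

play_rows:
  deltas: "0 0 0 0 0 0 15;0 0 0 0 0 0 15;0 0 0 0 0 0 15;0 0 0 0 0 0 15;0 0 0 0 0 0 15;0 0 0 0 0 0 15;0 0 0 0 0 0 15;0 0 0 0 0 0 15;0 0 0 0 0 0 15;0 0 0 0 0 0 15"

```text
time_s: 8.52
tcp_pos: [0.5221, -0.1546, 0.165]
orientation: [180.0, -0.0, -132.0]
force: [-0.1, 0.0, 0.7]
finger_gap: 0.0271
grip_force: 0.0
```

play_rows:
  deltas: "0 0 0 0 0 0 15;0 0 0 0 0 0 15;0 0 0 0 0 0 15;0 0 0 0 0 0 15"

```text
time_s: 8.85
tcp_pos: [0.5218, -0.1543, 0.1649]
orientation: [180.0, -0.0, -132.0]
force: [-2.0, 2.3, 1.4]
finger_gap: 0.0211
grip_force: 30.0
```

play_rows:
  deltas: "0.025 0.173 0 0 0 1 15;0.025 0.173 0 0 0 1 15;0.025 0.173 0 0 0 1 15;0.025 0.173 0 0 0 1 15;0.025 0.173 0 0 0 1 15;0.025 0.173 0 0 0 1 15"

```text
time_s: 9.35
tcp_pos: [0.5009, -0.1326, 0.165]
orientation: [-179.9, 0.0, -162.2]
force: [0.6, -4.6, -3.0]
finger_gap: 0.0215
grip_force: 30.0
```

play_rows:
  deltas: "0.025 0.173 0 0 0 1 15;0.025 0.173 0 0 0 1 15;0.025 0.173 0 0 0 1 15;0.025 0.173 0 0 0 1 15;0.025 0.173 0 0 0 1 15;0.025 0.173 0 0 0 1 15;0.025 0.173 0 0 0 1 15;0.025 0.173 0 0 0 1 15;0.025 0.173 0 0 0 1 15;0.025 0.173 0 0 0 1 15;0.025 0.173 0 0 0 1 15;0.025 0.173 0 0 0 1 15"

```text
time_s: 10.35
tcp_pos: [0.5027, -0.0734, 0.1649]
orientation: [-179.9, 0.2, 137.8]
force: [1.1, -12.6, -5.0]
finger_gap: 0.0211
grip_force: 30.0
```

play_rows:
  deltas: "0.025 0.173 0 0 0 1 15;0.025 0.173 0 0 0 1 15;0.025 0.173 0 0 0 1 15;0.025 0.173 0 0 0 1 15;0.025 0.173 0 0 0 1 15;0.025 0.173 0 0 0 1 15;0.025 0.173 0 0 0 1 15;0.025 0.173 0 0 0 1 15;0.025 0.173 0 0 0 1 15;0.025 0.173 0 0 0 1 15;0.025 0.173 0 0 0 1 15;0.025 0.173 0 0 0 1 15"

```text
time_s: 11.35
tcp_pos: [0.5541, -0.0464, 0.1648]
orientation: [-180.0, 0.3, 77.8]
force: [-6.2, -23.5, 3.2]
finger_gap: 0.0216
grip_force: 30.0
```

play_rows:
  deltas: "0.025 0.173 0 0 0 1 15;0.025 0.173 0 0 0 1 15;0.025 0.173 0 0 0 1 15;0.025 0.173 0 0 0 1 15;0.025 0.173 0 0 0 1 15;0.025 0.173 0 0 0 1 15;0.025 0.173 0 0 0 1 15;0.025 0.173 0 0 0 1 15;0.025 0.173 0 0 0 1 15;0.025 0.173 0 0 0 1 15;0.025 0.173 0 0 0 1 15;0.025 0.173 0 0 0 1 15"

```text
time_s: 12.35
tcp_pos: [0.6026, -0.0764, 0.1647]
orientation: [180.0, 0.5, 17.8]
force: [-18.5, -10.1, 14.2]
finger_gap: 0.0212
grip_force: 30.0
```

```bash
python3 - <<'E'
from h import *
from scipy.optimize import least_squares as L
P=np.array([(.5218,-.1543),(.5009,-.1326),(.5027,-.0734),(.5541,-.0464),(.6026,-.0764)])
s=L(lambda v:np.hypot(*(P-v[:2]).T)-v[2],[.5533,-.1033,.06]);print(s.x,s.fun)
s=L(lambda v:np.hypot(*(P-v[:2]).T)-.06,[.5533,-.1033]);print(s.x,s.fun)
im=capture("top");cv2.imwrite("pics/c2.png",cv2.resize(im[205:290,190:370],None,fx=4.4,fy=4.4,interpolation=cv2.INTER_CUBIC))
print(read_state()["force"],read_state()["wrist_torque"])
E
```

```text
[ 0.55175788 -0.10449477  0.05810808] [ 1.27890229e-05 -1.04360689e-06 -2.57263094e-05  3.38781760e-05
 -1.98972826e-05]
[ 0.55316695 -0.10555886] [-0.00203808 -0.00115225 -0.00015766 -0.00083378 -0.00260779]
[-17.33255257 -13.89745341  13.07923831] [-2.17021902  2.36242972  0.13749726]
```

View pics/c2.png

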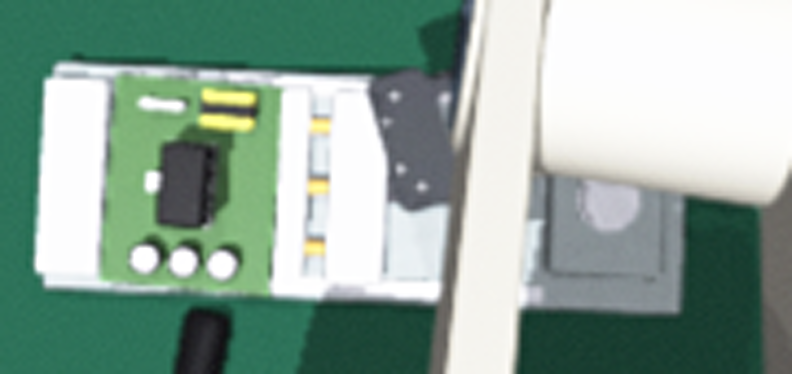

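The jaw has advanced about 44 mm, which matches 210° of crank. The plate lip is now at crop x≈276, over the module's edge. I'll relax the radial force and continue in smaller steps.

play_rows:
  deltas: "-0.108 0.02 0 0 0 0 15;0 0 0 0 0 0 15;0.024 0.168 0 0 0 1 15;0.024 0.168 0 0 0 1 15;0.024 0.168 0 0 0 1 15;0.024 0.168 0 0 0 1 15;0.024 0.168 0 0 0 1 15;0.024 0.168 0 0 0 1 15"

```text
time_s: 13.07
tcp_pos: [0.6093, -0.1055, 0.1648]
orientation: [180.0, 0.1, -12.2]
force: [-6.7, 0.2, 4.8]
finger_gap: 0.0216
grip_force: 30.0
```

play_rows:
  deltas: "0.024 0.168 0 0 0 1 15;0.024 0.168 0 0 0 1 15;0.024 0.168 0 0 0 1 15;0.024 0.168 0 0 0 1 15;0.024 0.168 0 0 0 1 15;0.024 0.168 0 0 0 1 15;0.024 0.168 0 0 0 1 15;0.024 0.168 0 0 0 1 15"

```text
time_s: 13.73
tcp_pos: [0.5953, -0.1424, 0.1649]
orientation: [180.0, 0.0, -52.2]
force: [-3.7, 1.2, 3.0]
finger_gap: 0.0215
grip_force: 30.0
```

```bash
python3 - <<'E'
from h import *
im=capture("top");cv2.imwrite("pics/c3.png",cv2.resize(im[205:290,190:370],None,fx=4.4,fy=4.4,interpolation=cv2.INTER_CUBIC))
a=cv2.resize(im[205:290,190:370],None,fx=4.4,fy=4.4,interpolation=cv2.INTER_CUBIC)
print(a[215,90:400:3].mean(1).round().astype(int).tolist())
E
```

```text
[254, 255, 251, 219, 159, 134, 141, 145, 147, 146, 145, 144, 145, 146, 147, 148, 145, 110, 76, 66, 71, 77, 76, 76, 76, 76, 75, 78, 80, 78, 80, 73, 54, 34, 33, 51, 55, 57, 65, 101, 135, 146, 149, 147, 145, 146, 147, 147, 148, 147, 146, 143, 157, 196, 246, 255, 255, 253, 253, 253, 254, 255, 249, 223, 169, 178, 231, 240, 232, 226, 244, 254, 254, 253, 253, 253, 253, 253, 253, 253, 253, 253, 253, 253, 253, 253, 255, 254, 242, 207, 205, 228, 237, 239, 238, 239, 238, 238, 238, 239, 239, 239, 239, 238]
```

View pics/c3.png

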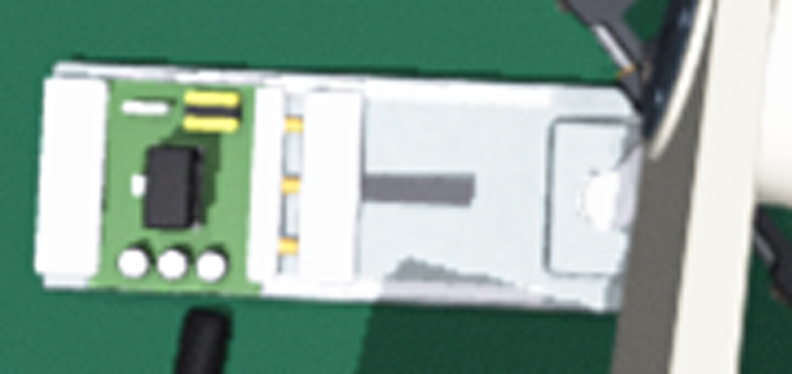

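The plug has shifted to crop x≈172 and the gap is still about 20 px (≈11 mm), so the module is nearly home. Turning further.

play_rows:
  deltas: "0.024 0.168 0 0 0 1 15;0.024 0.168 0 0 0 1 15;0.024 0.168 0 0 0 1 15;0.024 0.168 0 0 0 1 15;0 0 0 0 0 0 15"

```text
time_s: 14.2
tcp_pos: [0.5794, -0.1553, 0.1649]
orientation: [180.0, -0.0, -72.1]
force: [-4.4, -2.8, 2.5]
finger_gap: 0.0214
grip_force: 30.0
```

```bash
cat > gap.py <<'E'
from h import *
import sys
im=capture("top");cv2.imwrite(sys.argv[1],cv2.resize(im[205:290,190:370],None,fx=4.4,fy=4.4,interpolation=cv2.INTER_CUBIC))
for y in (110,145,160,215):
    a=cv2.resize(im[205:290,190:370],None,fx=4.4,fy=4.4,interpolation=cv2.INTER_CUBIC)
    print(y,a[y,100:340:4,2].tolist())
s=read_state();print(s["force"],s["joint_positions"][5])
E
python3 gap.py pics/c4.png
```

```text
110 [255, 221, 148, 123, 131, 189, 226, 236, 236, 242, 249, 251, 252, 252, 251, 252, 196, 130, 118, 128, 107, 74, 60, 57, 57, 63, 67, 67, 67, 66, 66, 71, 81, 71, 48, 61, 111, 131, 200, 247, 255, 253, 253, 254, 255, 229, 182, 213, 235, 246, 252, 253, 253, 253, 253, 253, 253, 253, 253, 253]
145 [247, 187, 110, 126, 129, 126, 127, 127, 127, 129, 124, 110, 97, 94, 91, 69, 53, 49, 53, 59, 61, 60, 62, 72, 83, 76, 68, 65, 64, 99, 126, 131, 130, 130, 128, 126, 127, 140, 230, 254, 255, 253, 253, 255, 252, 212, 162, 216, 217, 247, 254, 253, 253, 253, 253, 253, 253, 253, 253, 253]
160 [238, 163, 109, 125, 128, 130, 127, 129, 131, 134, 112, 74, 63, 72, 71, 71, 71, 71, 70, 71, 76, 66, 38, 26, 46, 51, 56, 62, 62, 97, 125, 130, 131, 131, 129, 128, 128, 148, 241, 255, 254, 253, 253, 255, 246, 208, 191, 229, 217, 247, 254, 253, 253, 253, 253, 253, 253, 253, 253, 253]
215 [194, 123, 128, 130, 132, 132, 131, 130, 134, 113, 76, 61, 72, 75, 76, 74, 74, 75, 75, 79, 74, 46, 27, 41, 59, 59, 77, 109, 128, 131, 133, 133, 131, 132, 132, 129, 148, 234, 253, 255, 253, 253, 255, 255, 218, 179, 219, 233, 250, 253, 253, 253, 253, 253, 253, 253, 253, 253, 253, 253]
[-3.76581938 -2.27827302  1.98418118] 146.74229309915327
```

View pics/c4.png

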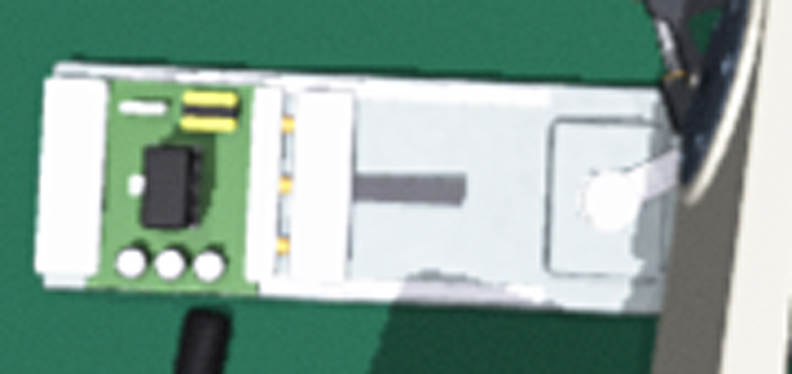

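```bash
python3 - <<'E'
from h import *
a0=cv2.imread('pics/top0.png')[205:290,190:370];c1=cv2.resize(a0,None,fx=4.4,fy=4.4,interpolation=cv2.INTER_CUBIC)
I={'0':c1,'2':cv2.imread('pics/c2.png'),'3':cv2.imread('pics/c3.png'),'4':cv2.imread('pics/c4.png')}
# blue-minus-red of springs: extent of yellow spring in each row band = gap
for k,im in I.items():
    h=cv2.cvtColor(im,cv2.COLOR_BGR2HSV)
    m=((h[...,1]>70)&(h[...,0]>12)&(h[...,0]<30)).astype(np.uint8)
    m[:,:240]=0;m[:,460:]=0
    n,_,st,ct=cv2.connectedComponentsWithStats(m)
    print(k,[s.tolist() for s in st[1:] if s[4]>40])
# plug shift by template
def tm(im,box):
    x,y,w,hh=box;r=cv2.matchTemplate(im,c1[y:y+hh,x:x+w],cv2.TM_CCOEFF_NORMED);_,v,_,l=cv2.minMaxLoc(r);return l,round(v,3)
for k,im in I.items(): print(k,tm(im,(125,85,140,200)))
E
```

```text
0 [[240, 115, 13, 7, 63], [395, 122, 18, 14, 209], [393, 182, 19, 15, 258], [389, 243, 19, 16, 273]]
2 [[240, 115, 13, 6, 59], [312, 118, 18, 15, 209], [309, 179, 20, 15, 261], [305, 239, 20, 16, 263]]
3 [[286, 117, 17, 15, 221], [282, 178, 17, 16, 240], [280, 238, 18, 16, 252]]
4 [[283, 117, 11, 15, 149], [281, 177, 10, 16, 142], [278, 238, 11, 17, 161]]
0 ((125, 85), 1.0)
2 ((125, 85), 0.999)
3 ((112, 87), 0.94)
4 ((110, 87), 0.941)
```

Spring width went from 19 px free to 10.7 px, so the squeeze is about 4.3 mm. About 7.5° more is needed.

play_rows:
  deltas: "0.024 0.168 0 0 0 1 15;0.012 0.084 0 0 0 0.5 15;0 0 0 0 0 0 15;0 0 0 0 0 0 15"

```text
time_s: 14.58
tcp_pos: [0.5731, -0.1583, 0.1649]
orientation: [180.0, -0.0, -79.3]
force: [-2.2, -3.2, 0.6]
finger_gap: 0.0216
grip_force: 30.0
```

```bash
cat > sp.py <<'E'
from h import *
import sys
a0=cv2.imread('pics/top0.png');z=lambda a:cv2.resize(a[205:290,190:370],None,fx=4.4,fy=4.4,interpolation=cv2.INTER_CUBIC)
c1=z(a0);im=z(capture("top"));cv2.imwrite(sys.argv[1],im)
h=cv2.cvtColor(im,cv2.COLOR_BGR2HSV)
m=((h[...,1]>70)&(h[...,0]>12)&(h[...,0]<30)).astype(np.uint8);m[:,:240]=0;m[:,460:]=0
print([s.tolist() for s in cv2.connectedComponentsWithStats(m)[2][1:] if s[4]>40])
print(cv2.minMaxLoc(cv2.matchTemplate(im,c1[85:285,125:265],cv2.TM_CCOEFF_NORMED))[1::2])
print(cv2.minMaxLoc(cv2.matchTemplate(im,cv2.imread('pics/c4.png')[230:270,300:365],cv2.TM_CCOEFF_NORMED))[1::2])
for l in ("plug","plug_grip","face_front"): print(l,[(np.round(d["point"],3).tolist(),round(d["score"],2)) for d in look_for("top",l)[:2]])
E
python3 sp.py pics/c5.png
```

```text
[[283, 117, 9, 15, 110], [281, 177, 8, 16, 120], [278, 238, 7, 17, 110]]
(0.939194917678833, (109, 87))
(0.9834955930709839, (300, 204))
plug [([0.551, 0.117, 0.104], 0.54)]
plug_grip [([0.554, -0.013, 0.032], 0.65), ([0.552, 0.117, 0.106], 0.63)]
face_front [([0.558, 0.076, 0.05], 0.68)]
```

Springs are now about 8 px wide, so the squeeze is about 5.8 mm. Releasing the knob, rising, and heading for the plug.

play_rows:
  deltas: "0 0 0 0 0 0 40;0 0 0 0 0 0 60;0 0 0 0 0 0 91.9;0 0 0 0 0 0 91.9;0 0 -0.5 0 0 0 91.9;0 0 -1 0 0 0 91.9;0 0 -1 0 0 0 91.9;0 0 -1 0 0 0 91.9;0 0 -1 0 0 0 91.9"

```text
time_s: 15.53
tcp_pos: [0.5729, -0.158, 0.3015]
orientation: [-180.0, 0.0, -79.5]
force: [0.7, 1.2, -0.5]
finger_gap: 0.0788
grip_force: 0.0
```

play_rows:
  deltas: "0 0 0 0 0 -1 91.9;0 0 0 0 0 -1 91.9;0 0 0 0 0 -1 91.9;0 0 0 0 0 -1 91.9;0 0 0 0 0 -1 91.9;0 0 0 0 0 -1 91.9;0 0 0 0 0 -1 91.9;0 0 0 0 0 -1 91.9"

```text
time_s: 16.2
tcp_pos: [0.573, -0.1581, 0.3001]
orientation: [-180.0, -0.0, -39.3]
force: [-0.8, 0.3, -0.4]
finger_gap: 0.0919
grip_force: 0.0
```

play_rows:
  deltas: "0 0 0 0 0 -1 91.9;0 0 0 0 0 -1 91.9;0 0 0 0 0 -1 91.9;0 0 0 0 0 -1 91.9;0 0 0 0 0 -1 91.9;0 0 0 0 0 -1 91.9;0 0 0 0 0 -1 91.9;0 0 0 0 0 -0.7 91.9;0 0 0 0 0 0 91.9"

```text
time_s: 16.95
tcp_pos: [0.573, -0.1581, 0.3]
orientation: [-180.0, -0.0, -0.9]
force: [0.1, 0.1, 0.6]
finger_gap: 0.0917
grip_force: 0.0
```

```bash
python3 sp.py pics/c6.png; python3 - <<'E'
from h import *
s=read_state();print(s["tcp_pos"],s["orientation"],s["force"],s["time_s"])
for c in ("top","scene"):
    capture(c)
    m=masks_of(c,"plug")
    print(c,[(d["score"],cv2.boundingRect(cv2.findNonZero(d["mask"].astype(np.uint8)))) for d in m[:1]])
    print([(np.round(d["point"],3).tolist(),round(d["score"],2)) for d in look_for(c,"plug")[:2]])
E
```

```text
[[282, 117, 10, 15, 132], [280, 177, 10, 16, 138], [277, 238, 9, 17, 131]]
(0.9351807832717896, (110, 87))
(0.9707483053207397, (299, 206))
plug [([0.552, 0.117, 0.108], 0.46)]
plug_grip [([0.556, 0.119, 0.107], 0.7)]
face_front [([0.559, 0.074, 0.052], 0.85)]
[ 0.57296278 -0.15819046  0.30000589] [-1.79996507e+02 -7.86175306e-03 -1.12995500e+00] [-0.31909744  0.09363738 -0.03735623] 17.15
top [(0.46, (221, 238, 14, 19))]
[([0.551, 0.114, 0.106], 0.76)]
scene [(0.53, (312, 212, 19, 22))]
[([0.558, 0.132, 0.091], 0.75), ([0.569, -0.15, 0.074], 0.66)]
```

View pics/c6.png

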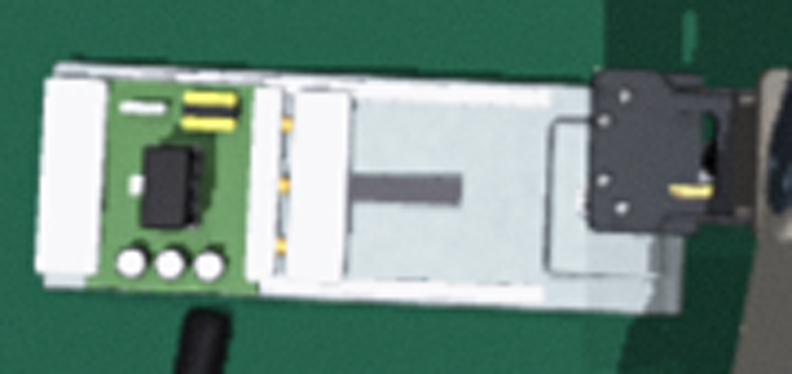

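The view shows the module against the fixed jaw, with the plug top at about (171,185) in the crop and the knob released. Moving over the plug.

play_rows:
  deltas: "-0.062 -0.766 0 0 0 0 91.9;-0.062 -0.766 0 0 0 0 91.9;-0.062 -0.766 0 0 0 0 91.9;-0.062 -0.766 0 0 0 0 91.9;-0.062 -0.766 0 0 0 0 91.9;-0.062 -0.766 0 0 0 0 91.9;-0.062 -0.766 0 0 0 0 91.9;-0.062 -0.766 0 0 0 0 91.9;-0.062 -0.766 0 0 0 0 91.9;-0.062 -0.766 0 0 0 0 91.9;-0.062 -0.766 0 0 0 0 91.9;-0.062 -0.766 0 0 0 0 91.9"

```text
time_s: 18.45
tcp_pos: [0.5554, 0.119, 0.3001]
orientation: [-180.0, -0.0, -1.0]
force: [0.1, 0.1, -0.7]
finger_gap: 0.0919
grip_force: 0.0
```

play_rows:
  deltas: "0 0 0.5 0 0 0 70;0 0 0.7 0 0 0 70;0 0 0.7 0 0 0 70;0 0 0.7 0 0 0 70;0 0 0.7 0 0 0 70;0 0 0.7 0 0 0 70;0 0 0.4 0 0 0 70;0 0 0.4 0 0 0 70;0 0 0 0 0 0 70"

```text
time_s: 19.2
tcp_pos: [0.5546, 0.1177, 0.1541]
orientation: [180.0, 0.2, -1.0]
force: [0.0, 0.2, 1.3]
finger_gap: 0.0701
grip_force: 0.0
```

play_rows:
  deltas: "0 0 0 0 0 0 15;0 0 0 0 0 0 15;0 0 0 0 0 0 15;0 0 0 0 0 0 15;0 0 0 0 0 0 15;0 0 0 0 0 0 15;0 0 0 0 0 0 15;0 0 0 0 0 0 15;0 0 0 0 0 0 15;0 0 0 0 0 0 15"

```text
time_s: 20.03
tcp_pos: [0.5558, 0.1189, 0.1563]
orientation: [-179.9, -0.0, -1.1]
force: [0.2, 6.3, 0.9]
finger_gap: 0.0239
grip_force: 29.9
```

play_rows:
  deltas: "0 -0.035 0 0 0 0 15;0 0 0 0 0 0 15;0 0 -0.1 0 0 0 15;0 0 -0.1 0 0 0 15;0 0 -0.1 0 0 0 15;0 0 -0.1 0 0 0 15;0 0 -0.2 0 0 0 15;0 0 -0.2 0 0 0 15"

```text
time_s: 20.7
tcp_pos: [0.5556, 0.1186, 0.1807]
orientation: [180.0, -0.0, -1.0]
force: [-0.1, -0.5, -0.1]
finger_gap: 0.0243
grip_force: 29.9
```

play_rows:
  deltas: "0 0 -0.3 0 0 0 15;0 0 -0.3 0 0 0 15;0 0 -0.5 0 0 0 15;0 0 -0.8 0 0 0 15;0 0 -0.8 0 0 0 15;0 0 -0.8 0 0 0 15;0 0 0 0 0 0 15"

```text
time_s: 21.28
tcp_pos: [0.5577, 0.119, 0.2909]
orientation: [-179.9, -0.5, -1.0]
force: [1.3, -0.1, 0.3]
finger_gap: 0.0237
grip_force: 29.9
```

```bash
python3 - <<'E'
from h import *
s=read_state();print(s["tcp_pos"],s["force"],s["time_s"],s["finger_gap"])
im=capture("scene");cv2.imwrite("pics/s7.png",cv2.resize(im[60:340,130:500],None,fx=2.1,fy=2.1,interpolation=cv2.INTER_CUBIC))
E
```

```text
[0.55768366 0.11904991 0.29086796] [ 1.26563886 -0.12314816  0.3172725 ] 21.2833 0.02371368382278694
```

View pics/s7.png

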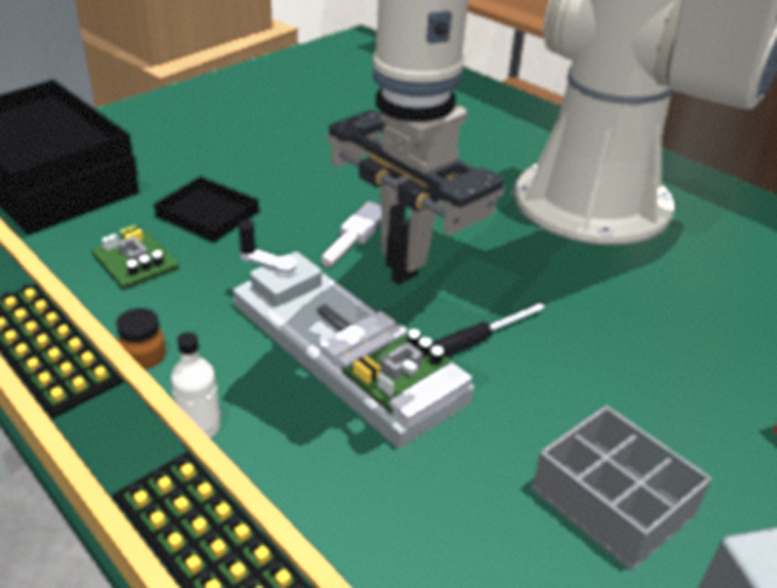

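The socket is empty, the module is still clamped and the plug is between the fingers (405,260). The tray is at (205,207). Carrying the plug there.

play_rows:
  deltas: "-0.063 0.4 0 0 0 0 15;-0.063 0.815 0 0 0 0 15;-0.063 0.815 0 0 0 0 15;-0.063 0.815 0 0 0 0 15;-0.063 0.815 0 0 0 0 15;-0.063 0.815 0 0 0 0 15;-0.063 0.815 0 0 0 0 15;-0.063 0.815 0 0 0 0 15;-0.063 0.815 0 0 0 0 15;-0.063 0.815 0 0 0 0 15"

```text
time_s: 22.17
tcp_pos: [0.531, -0.1146, 0.2837]
orientation: [-180.0, 0.2, -1.0]
force: [0.7, -0.7, -0.7]
finger_gap: 0.024
grip_force: 29.9
```

play_rows:
  deltas: "-0.063 0.815 0 0 0 0 15;-0.063 0.815 0 0 0 0 15;-0.063 0.815 0 0 0 0 15;-0.063 0.815 0 0 0 0 15;-0.063 0.815 0 0 0 0 15;-0.063 0.815 0 0 0 0 15;-0.063 0.815 0 0 0 0 15;-0.063 0.815 0 0 0 0 15;-0.063 0.815 0 0 0 0 15;-0.063 0.815 0 0 0 0 15;0 0.4 0 0 0 0 15;0 0 0 0 0 0 15"

```text
time_s: 23.17
tcp_pos: [0.5078, -0.3711, 0.2838]
orientation: [-180.0, 0.1, -1.2]
force: [-0.8, -0.0, -0.4]
finger_gap: 0.0236
grip_force: 29.9
```

```bash
python3 - <<'E'
from h import *
s=read_state();print(s["tcp_pos"],s["orientation"],s["force"],s["time_s"],s["finger_gap"])
for c in ("scene","top"):
    im=capture(c)
    print(c,[(np.round(d["point"],3).tolist(),round(d["score"],2)) for d in look_for(c,"plug")[:2]])
    print(c,[(np.round(d["point"],3).tolist(),round(d["score"],2)) for d in look_for(c,"tray")[:2]])
    if c=="scene":cv2.imwrite("pics/s8.png",cv2.resize(im[60:270,100:380],None,fx=2.8,fy=2.8,interpolation=cv2.INTER_CUBIC))
E
```

```text
[ 0.50779441 -0.37109165  0.28379993] [-1.79982231e+02  8.79593615e-02 -1.16190454e+00] [-0.75916652 -0.02403088 -0.41734359] 23.1667 0.02364198971445089
scene [([0.556, 0.073, 0.05], 0.64), ([0.517, -0.365, 0.203], 0.59)]
scene [([0.51, -0.381, 0.013], 0.59), ([0.778, 0.028, 0.083], 0.5)]
top []
top [([0.519, -0.353, 0.003], 0.65)]
```

View pics/s8.png

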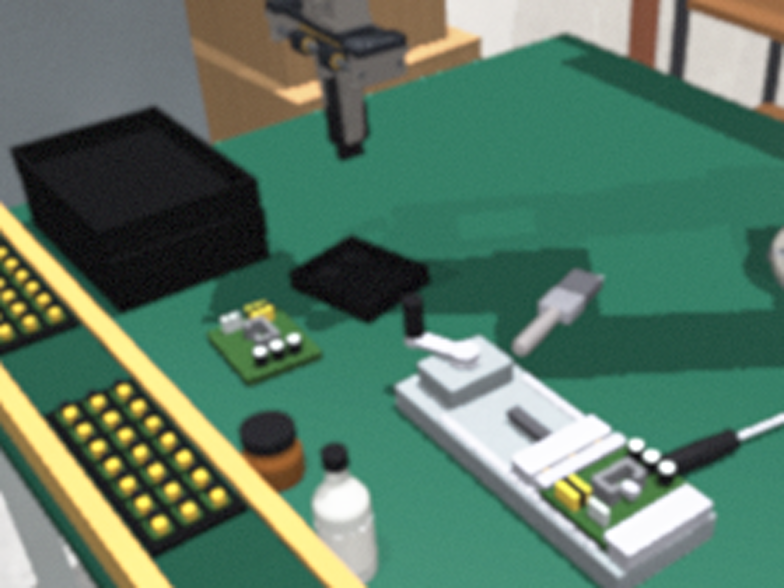

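The plug hangs at (348,150), above the tray at (360,275). Lowering it.

play_rows:
  deltas: "0 0 0.5 0 0 0 15;0 0 0.8 0 0 0 15;0 0 0.8 0 0 0 15;0 0 0.8 0 0 0 15;0 0 0.8 0 0 0 15;0 0 0.7 0 0 0 15;0 0 0.5 0 0 0 15;0 0 0.3 0 0 0 15;0 0 0.1 0 0 0 15;0 0 0 0 0 0 15;0 0 0 0 0 0 15"

```text
time_s: 24.38
tcp_pos: [0.5096, -0.3689, 0.1269]
orientation: [180.0, -0.1, -1.0]
force: [0.3, 0.5, 0.2]
finger_gap: 0.024
grip_force: 29.9
```

play_rows:
  deltas: "0 0 0.05 0 0 0 15;0 0 0.04 0 0 0 15;0 0 0.04 0 0 0 15;0 0 0 0 0 0 15"

```text
time_s: 24.72
tcp_pos: [0.5091, -0.3689, 0.1223]
orientation: [180.0, -0.0, -1.0]
force: [-0.2, 0.2, 0.7]
finger_gap: 0.0234
grip_force: 29.9
```

play_rows:
  deltas: "0 0 0.04 0 0 0 15;0 0 0.04 0 0 0 15;0 0 0 0 0 0 15"

```text
time_s: 24.97
tcp_pos: [0.5089, -0.3688, 0.1195]
orientation: [-180.0, 0.0, -1.0]
force: [-0.8, -1.0, -0.1]
finger_gap: 0.0239
grip_force: 29.9
```

play_rows:
  deltas: "0 0 0.04 0 0 0 15;0 0 0.03 0 0 0 15;0 0 0 0 0 0 15"

```text
time_s: 25.22
tcp_pos: [0.5091, -0.3688, 0.1179]
orientation: [-180.0, -0.0, -1.0]
force: [-0.1, 1.6, 4.2]
finger_gap: 0.0237
grip_force: 30.0
```

Contact at the expected floor height (4 N). Opening gently.

play_rows:
  deltas: "0 0 0 0 0 0 24;0 0 0 0 0 0 25;0 0 0 0 0 0 26;0 0 0 0 0 0 28;0 0 0 0 0 0 31;0 0 0 0 0 0 36;0 0 0 0 0 0 44;0 0 0 0 0 0 55;0 0 0 0 0 0 60;0 0 0 0 0 0 60"

```text
time_s: 26.05
tcp_pos: [0.5091, -0.3689, 0.1176]
orientation: [-180.0, -0.0, -1.0]
force: [0.4, 0.3, 0.3]
finger_gap: 0.059
grip_force: 0.0
```

play_rows:
  deltas: "0 0 -0.2 0 0 0 60;0 0 -0.5 0 0 0 60;0 0 -0.8 0 0 0 60;0 0 -0.8 0 0 0 60;0 0 -0.8 0 0 0 60;0 0 -0.8 0 0 0 60;0 0 -0.8 0 0 0 60;-0.8 0 -0.5 0 0 0 60;-0.8 0 0 0 0 0 60;-0.8 0 0 0 0 0 60;-0.5 0 0 0 0 0 60;0 0 0 0 0 0 60"

```text
time_s: 27.05
tcp_pos: [0.4196, -0.367, 0.2739]
orientation: [-180.0, 0.1, -1.1]
force: [1.2, -0.0, 0.3]
finger_gap: 0.0601
grip_force: 0.0
```

```bash
python3 sp.py pics/c9.png; python3 - <<'E'
from h import *
s=read_state();print(s["tcp_pos"],s["time_s"],s["finger_gap"])
a=capture("scene")[90:230,170:350];a=cv2.resize(a,(560,436));b=capture("top")[180:320,180:480];b=cv2.resize(b,(780,364))
cv2.imwrite("pics/s9.png",np.vstack([cv2.resize(a,(300,234)).repeat(1,0) if 0 else cv2.copyMakeBorder(cv2.resize(a,(303,236)),0,0,0,477,0),b]))
E
```

```text
[[283, 117, 8, 15, 104], [281, 177, 8, 16, 116], [278, 238, 7, 17, 108]]
(0.4461645185947418, (112, 88))
(0.9855161905288696, (300, 204))
plug [([0.504, -0.364, 0.071], 0.82)]
plug_grip [([0.509, -0.362, 0.067], 0.5)]
face_front [([0.559, 0.076, 0.047], 0.67), ([0.554, 0.052, 0.052], 0.54)]
[ 0.42296405 -0.3675811   0.27374273] 27.25 0.06009381030023676
```

View pics/s9.png

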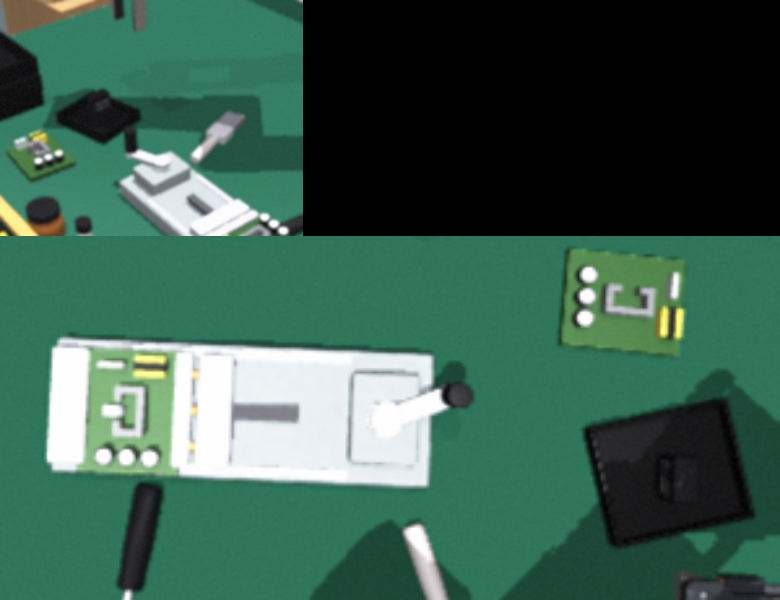

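The plug stands in the tray (675,478). The module is still clamped with about 6 mm of squeeze, and the bottle and spare look undisturbed.

```bash
python3 -c "
from rig import *
print(finish_job())"
```

```text
the job is handed in; nothing more can be done
None
```

The job is handed in at about 27 s: the module is clamped against the fixed jaw with the face squeezed about 6 mm (estimated from the camera image). The test plug is out and standing in the black tray, and the bottle and spare module look undisturbed. The hand-in returned no verdict.

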